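# Feed one spacer and slide it into the empty bay

## Task

Press the plunger of the spacer feeder all the way down once and let it come back up, so that a single spacer slides out onto the bench in front of it. Then, with the fingertips, push that spacer aside along the bench and through the open side of the empty one of the two three-sided bays, until it lies fully inside. Pick nothing up, press out no second spacer, and leave the spacer in the other bay and everything else on the bench where it is.

Things in the scene. Friction and masses are not known exactly. Their poses are not given: they have to be found in the camera images.
- feeder: Fixed spacer feeder. Origin at bench level under the centre of its square magazine (51 mm outside, 44 mm high, open on top), which holds 3 spacers stacked flat. Front = own -x side, roughly facing the robot: front face at own x -25 mm with a 16 mm high exit slot at bench level. Behind is a grey housing: own x +25 to +115 mm, 50 mm wide, 42 mm high, plunger on top at own x +82 mm, y 0.
- exit_point (a point): Fixed point in front of the feeder's slot, 6 mm above the bench, 70 mm from the magazine's centre along the feeder's own -x: the ejected spacer comes to rest centred about here (up to 20 mm farther after a quick press). A full press slides out the lowest spacer (pusher geared 3 to 1); on release the next one drops down, so a second press would eject another.
- plunger (a joint): Plunger travel in m: 0 = up, 0.025 = fully down against its stop. Spring return: about 2.4 N at the top and 7.4 N at the bottom, plus damping of 30 N per m/s.
- plunger_top (a point): Centre of the top face of the plunger's black round cap, 40 mm diameter, 9 mm thick; top about 79 mm above the bench when up, 54 mm when fully down. Press straight down.
- bay_empty: Fixed three-sided aluminium bay without a floor, on the bench: inner width 66 mm (own y), inner depth 53 mm (own x), walls 5 mm thick, 12 mm high. Open on its -x side, roughly towards the robot; closed back on +x. Origin at bench level in the middle: mouth at own x -26.5 mm, inside of the back at +26.5 mm. This one is the empty bay, where the spacer goes. It may be on the left or on the right of the feeder.
- bay_full: Fixed three-sided aluminium bay without a floor, on the bench: inner width 66 mm (own y), inner depth 53 mm (own x), walls 5 mm thick, 12 mm high. Open on its -x side, roughly towards the robot; closed back on +x. Origin at bench level in the middle: mouth at own x -26.5 mm, inside of the back at +26.5 mm. This one already holds a spacer; it stands on the other side of the feeder.
- spacer_first_center (a point): Black plastic disc, 40 mm diameter, 12 mm thick, about 30 g, lying flat, small flush steel dot in its top. This point is its centre, 6 mm above its underside. The lowest one in the feeder, the one that is ejected and pushed into the empty bay.
- spacer_second_center (a point): Black plastic disc, 40 mm diameter, 12 mm thick, about 30 g, lying flat, small flush steel dot in its top. This point is its centre, 6 mm above its underside. The next one in the feeder; it must stay in the magazine.
- spacer_third_center (a point): Black plastic disc, 40 mm diameter, 12 mm thick, about 30 g, lying flat, small flush steel dot in its top. This point is its centre, 6 mm above its underside. The top one in the feeder; it must stay in the magazine.
- spacer_done_center (a point): Black plastic disc, 40 mm diameter, 12 mm thick, about 30 g, lying flat, small flush steel dot in its top. This point is its centre, 6 mm above its underside. Already delivered in the full bay; leave alone.
- screwdriver: Bystander, leave alone. Screwdriver with green handle, 150 mm long, lying roughly across in front of the robot; origin on the bench under its middle, long axis own x.
- star_point: Bystander, leave alone. Yellow plastic cone standing on its base, 68 mm diameter, 95 mm high; origin at the centre of its underside.
- tape: Bystander, leave alone. Cardboard ring, 90 mm outside diameter, 36 mm high, lying flat; origin at the centre of its underside.
- jar: Bystander, leave alone. Glass jar with steel cap, 60 mm diameter, 70 mm high; origin at the centre of its underside.
- carton: Bystander, leave alone. Open cardboard box 120 x 160 x 75 mm (own x, y, z); origin at the centre of its underside.
- flask: Bystander, leave alone. Steel flask, 68 mm diameter, 200 mm high; origin at the centre of its underside.
- spanner: Bystander, leave alone. Steel spanner, 160 mm long, lying flat; origin on the bench under its middle, long axis own x.
- spacer_first: The same lowest spacer; origin at the centre of its underside.
Mind the look-alikes: they are no part of the job. What is shaped like the part that bears spacer_done_center but red is not meant.

How it is judged (in metres and radians):
On the way, in this order (a step that is already met when the one before it is completed fails the run):
1. the plunger is pressed all the way down (value of joint plunger above 0.022 m).
2. the plunger is back up and the spacer lies on the bench in front of the feeder (value of joint plunger below 0.005 m and x of spacer_first_center in the frame of feeder below -0.045 m), for 0.1 s.
At the end, for the whole second after the job is handed in: The ejected spacer lies flat and still on the bench inside the empty bay, sticking out of its mouth by no more than about 2 mm; the plunger is up (within 5 mm); the other two spacers are still in the magazine, and the delivered spacer still in the full bay (x of spacer_first_center in the frame of bay_empty between -0.009 and 0.01 m and y of spacer_first_center in the frame of bay_empty between -0.016 and 0.016 m and height (world z) of spacer_first_center below 0.01 m and angle between spacer_first_center's own z axis and vertical below 0.1 rad and linear speed of spacer_first below 0.01 m/s and value of joint plunger below 0.005 m and x of each of spacer_second_center, spacer_third_center in the frame of feeder above -0.012 m and horizontal distance between each of spacer_second_center, spacer_third_center and feeder below 0.012 m and x of spacer_done_center in the frame of bay_full above -0.009 m and horizontal distance between spacer_done_center and bay_full below 0.02 m); the robot touches nothing.
It fails at once if the ejected spacer is lifted or stood up (its centre more than 14 mm above the bench) (height (world z) of spacer_first_center above 0.014 m).
It fails at once if a second spacer leaves the magazine (horizontal distance between any of spacer_second_center, spacer_third_center and feeder above 0.015 m).
It fails at once if a spacer is lifted out of the magazine or the full bay (height (world z) of spacer_second_center above 0.03 m or height (world z) of spacer_third_center above 0.042 m or height (world z) of spacer_done_center above 0.014 m).
It fails at once if the spacer in the full bay is shifted more than 15 mm (distance of spacer_done_center from where it was at the start of the episode above 0.015 m).
It fails at once if a bystander is shifted more than 20 mm (distance of any of screwdriver, star_point, tape, jar, carton, flask, spanner from where it was at the start of the episode above 0.02 m).
It also fails if it takes over 64 s, if anything falls off the work surface, if the arm or the gripper's body presses on something with over 40 N, if the wrist force passes 120 N, or if a joint passes its speed limit or range.

## Robot

A 7-joint arm with a two-finger parallel gripper is mounted at the origin on the work surface. World frame = base frame: x ahead of the robot, y to its left, z up, the work surface at z = 0. Lengths are in mm, angles in rad, forces in N, time in s.
With the tool pointing down it reaches from about 400 to 900 mm from the base axis. Payload 5.5 kg.
Tool frame: the origin (TCP) lies midway between the tips of the shut fingers; the grasp point (between the pads) lies 19 mm behind it (r.hold_point_z is the distance from the TCP to the grasp point, in mm); z points along the fingers, y is the direction in which the jaws open and shut (so a half turn about z gives the same grasp; the last joint's range is limited). The gripper opens to 92 mm and grips with 3 to 60 N. Pads are 19 mm wide; open, the fingers measure 130 mm over their backs; the gripper's body (75 mm by 190 mm) begins 47 mm behind the grasp point.
Start: joints at [1.437, 0.501, -0.427, 1.55, 0.221, 1.138, -0.21], TCP at [251.237, -599.483, 226.729] pointing down, gripper open.
Joint ranges: [-2.88, 2.88], [-0.31, 2.03], [-1.54, 1.56], [0.2, 2.42], [-1.41, 4.55], [0.19, 2.02], [-2.57, 2.57]. Speed limits (rad/s): [2.57, 2.57, 3.14, 3.14, 3.14, 3.14, 3.14].

## Interface

Orientations are given as [roll, pitch, yaw] about the fixed x, y, z axes, in that order (R = Rz(yaw) Ry(pitch) Rx(roll)).
In Python, from rig import r gives the robot as it stands. Calls block until the motion is done:
- r.move_to(position, orientation): joint-space move of the TCP to a pose.
- r.servo_line(position, rot=None, v=150, contact_N=None): straight line of the TCP; rot=None keeps the orientation; v is the mean speed in mm/s. With contact_N (N) it stops when the force on the tool has changed by that much, and returns True; else False.
- r.goto_joints(angles): joint-space move.
- r.move_gripper(opening): finger opening in mm; the grip force is fixed at half the most; returns when the fingers have stopped.
- r.pause(seconds).
- r.solve_ik(position, orientation): joint angles nearest the present ones, or None.
- r.get_obs(): the state.
- r.capture(name): name is "side" or "top"; returns a dict with "frame" (384x512x3 uint8, red, green, blue), "vertical_fov" (degrees; the focal length in pixels is half the picture's height over the tangent of half this angle, whatever the lens; pixels are square), "cx", "cy" (the principal point, pixels), "eye" and "attitude" of the camera in the world. Camera axes: x right, y down, z forward; pixel columns grow to the right and rows downward; lengths in mm; the calibration is good to about 2 mm. A picture is of the moment at which its call begins. There is no depth.
A pose or a line that the arm cannot do raises r.MotionError and nothing moves.
- r.hand_in(): hands the job in, once; it reports no verdict.
The state is a dict: "time": time; "joint_positions": joint angles; "qd": joint speeds; "joint_torque": joint torques, N m; "ee_pos": TCP position; "ee_rot": TCP orientation; "ft_force": force on the tool from outside, world axes, zero at the start; "torque": the same for the moment, N m; "gripper_width": finger opening in mm.
Only numpy, scipy, OpenCV 4.12 (cv2) and the standard library are available. Lean on these libraries where they do the work, as an engineer would, in place of code of your own. Each camera call takes 0.05 s, during which the arm holds its last target. There are 200 camera calls.

## Working session

There is one attempt and no reset: what is moved stays moved. The work goes in short steps, each a Python script; the robot and the scene stay as the last script left them, time stands still between calls to the robot, and variables do not carry over. Pictures are saved under pics/ and viewed, about 8 in all and at most 12, crops included, and the job is handed in when it is done.

```bash
mkdir -p pics; ls
python3 - <<'E'
from rig import r
import cv2,numpy as np
for n in("side","top"):
    c=r.capture(n); cv2.imwrite(f"pics/{n}0.png",c["frame"][:,:,::-1])
    print(n,{k:np.array(v).tolist() for k,v in c.items() if k!="frame"},[k for k in c])
print(r.get_obs()["ee_rot"],r.get_obs()["time"])
E
```

```text
pics
side {'vertical_fov': 53.191524281665274, 'cx': 253.47855986024126, 'cy': 192.56079337846325, 'eye': [483.0178421377836, 727.1827018634841, 756.127021151834], 'attitude': [-2.309479086507675, -0.010587401815535191, -3.022182017869437]} ['frame', 'vertical_fov', 'cx', 'cy', 'eye', 'attitude']
top {'vertical_fov': 43.487097428591845, 'cx': 257.83135927332347, 'cy': 191.46936589059885, 'eye': [446.71480199271167, 32.39264309993865, 1526.4657124267353], 'attitude': [-3.055314431187659, -0.021828995552526154, -1.553199389098574]} ['frame', 'vertical_fov', 'cx', 'cy', 'eye', 'attitude']
[-3.13982696e+00 -2.69015178e-05  3.96843261e-01] 0.1
```

View pics/top0.png

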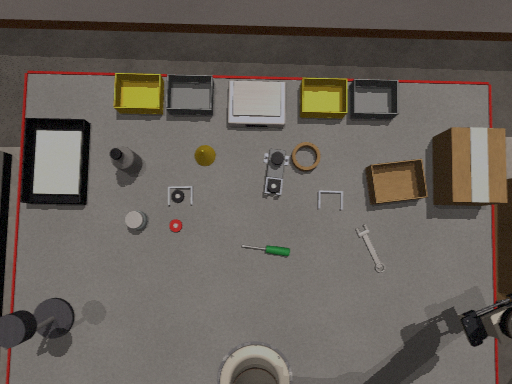

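View pics/side0.png

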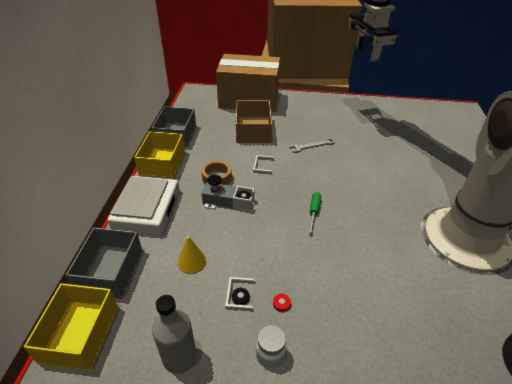

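The top view shows the feeder magazine at about (274,186) with the plunger cap at (277,158). The empty bay is on the right at (330,200). The full bay with the black spacer is on the left at (180,196).

Candidates for each thing I want:
- **Plunger cap:** black disc at (277,158). The spacer in the magazine at (274,186) and the one in the full bay at (178,197) look similar.
- **Look-alike spacer:** the red ring at (176,226), not meant.
- **Bay:** (330,200) is empty, (180,196) is full.

My choice is the plunger at (277,158) and the bay at (330,200). I'll check both in one close crop.

```bash
cat > h.py <<'E'
import numpy as np,cv2
from scipy.spatial.transform import Rotation as R
from rig import r
def ray(c,u,v):
    f=192/np.tan(np.radians(c["vertical_fov"])/2)
    d=R.from_euler("xyz",c["attitude"]).as_matrix()@[(u-c["cx"])/f,(v-c["cy"])/f,1]
    return np.array(c["eye"]),d
def at(c,u,v,z):
    e,d=ray(c,u,v); return (e+d*(z-e[2])/d[2])[:2].round(1)
def proj(c,p):
    f=192/np.tan(np.radians(c["vertical_fov"])/2)
    q=R.from_euler("xyz",c["attitude"]).as_matrix().T@(np.array(p,float)-c["eye"])
    return np.array([c["cx"]+f*q[0]/q[2],c["cy"]+f*q[1]/q[2]]).round(1)
def crop(c,u,v,w,h,s,name):
    cv2.imwrite(f"pics/{name}.png",cv2.resize(c["frame"][v:v+h,u:u+w,::-1],None,fx=s,fy=s,interpolation=cv2.INTER_CUBIC))
E
python3 - <<'E'
from h import *
t=r.capture("top");s=r.capture("side")
a=cv2.resize(t["frame"][140:220,250:350,::-1],None,fx=7,fy=7,interpolation=cv2.INTER_CUBIC)
cv2.imwrite("pics/t1.png",a)
crop(s,190,145,100,75,7,"s1")
E
```

```text
(no output)
```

View pics/t1.png

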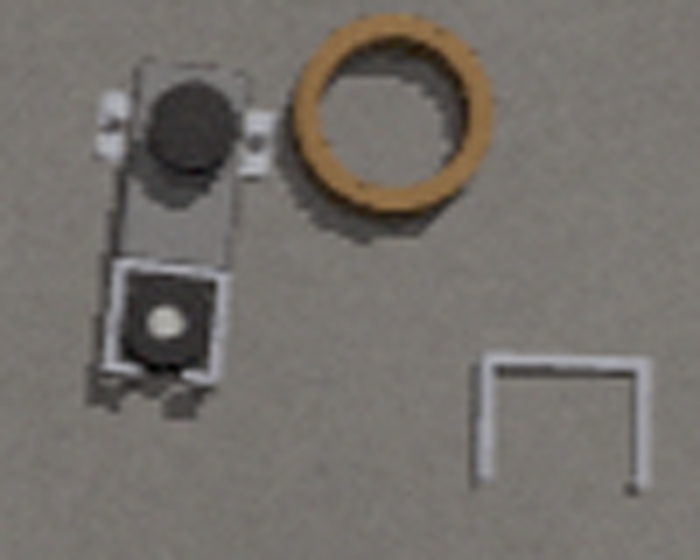

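View pics/s1.png

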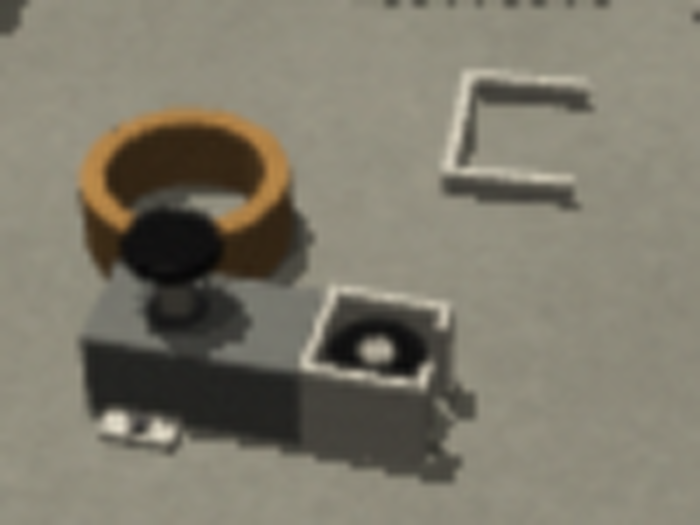

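Run:
```python
from h import *
t=r.capture("top");s=r.capture("side")
T=lambda u,v,z:at(t,(u+.5)/7-.5+250,(v+.5)/7-.5+140,z)
S=lambda u,v,z:at(s,(u+.5)/7-.5+190,(v+.5)/7-.5+145,z)
print("cap",T(192,127,79),S(172,240,79))
print("dot",T(167,321,36),S(377,350,36))
print("mag",[T(*p,44) for p in((118,262),(229,272),(215,380),(105,368))],[S(*p,44) for p in((304,362),(330,288),(452,304),(430,388))])
print("bay BL BR FR FL",[T(*p,12) for p in((484,354),(652,358),(650,488),(476,484))],[S(*p,12) for p in((444,178),(463,70),(592,80),(577,180))])
print(r.get_obs()["ft_force"])
```

```text
cap [676.6 -53.5] [677.4 -53. ]
dot [596.  -46.1] [596.3 -47. ]
mag [array([621.1, -23.6]), array([617.6, -72.9]), array([569.5, -67.3]), array([573.8, -18.6])] [array([622.3, -27.9]), array([618.8, -72.4]), array([569.1, -69.2]), array([571.8, -19.7])]
bay BL BR FR FL [array([ 586.3, -191.2]), array([ 585.9, -267.5]), array([ 527. , -266.7]), array([ 527.3, -187.9])] [array([ 586.3, -187.4]), array([ 587.1, -267.2]), array([ 527.4, -267.5]), array([ 528.1, -193.8])]
[-8.49467952e-01 -6.03098119e-01 -2.54703010e-04]
```

Both cameras agree to about 1–3 mm. In world coordinates:
- **Cap:** (677,-53)
- **Feeder:** (595.5,-46), yaw about -0.086
- **Exit point:** about (526,-40)
- **Empty bay:** (554.5,-228), yaw about 0

The crop confirms which parts are meant, so I'll press now.

Run:
```python
from h import *
from math import pi
for yaw in(1.4,-1.75):
    print(yaw,r.solve_ik([526,-10,40],[pi,0,yaw]),r.solve_ik([677,-53,54],[pi,0,yaw]))
print(r.solve_ik([460,-228,40],[pi,0,0]),r.solve_ik([460,-228,40],[pi,0,pi]))
r.move_gripper(0)
r.move_to([677,-53,230],[pi,0,0])
r.servo_line([677,-53,90])
print(r.get_obs()["ft_force"])
print(r.servo_line([677,-53,50],v=25,contact_N=20)); o=r.get_obs();print(o["ee_pos"],o["ft_force"],o["time"])
r.servo_line([677,-53,140],v=60)
r.servo_line([620,-53,300],v=250)
r.move_to([350,-350,300],[pi,0,0])
c=r.capture("top");crop(c,250,140,100,80,7,"t2");print(r.get_obs()["time"])
```

```text
1.4 [ 0.58476522  0.66473024 -0.78460813  1.97912181  0.67094979  0.77679648
 -0.76720565] [ 0.55900915  0.86372551 -0.79879832  1.57490906  0.69948394  1.00864704
 -0.62178305]
-1.75 [ 0.8849539   1.03637235 -1.30737331  1.97130182  1.14018438  1.15389181
  2.04099691] [-0.69799525  1.23375119  1.34656329  1.62284924 -1.23674252  1.34203657
 -2.47298107]
[ 0.78293795  0.54788229 -0.45985161  2.01752932  0.38640007  0.66039554
 -1.4987329 ] [ 1.10659445  0.69628471 -0.89028989  2.00769099  0.76007857  0.80892823
  1.33808995]
[-0.29139377  0.23984245  0.42598553]
True
[677.1160445  -53.05231154  54.52861194] [-2.328812    0.74679868  7.48530575] 6.6417
10.6083
```

View pics/t2.png

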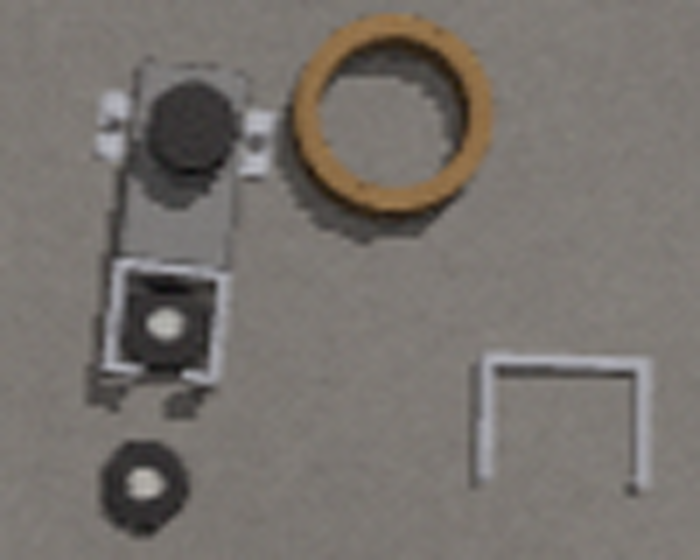

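The spacer is out at crop pixel (145,485), the plunger is back up, and the next spacer sits in the magazine. Next I push it sideways, using two slightly open fingers as a cradle.

Run:
```python
from h import *
from math import pi
c=r.capture("top")
p=at(c,(145+.5)/7-.5+250,(484+.5)/7-.5+140,12); print(p)
g=np.array([485,-228.3]); d=(g-p)/np.linalg.norm(g-p); yaw=np.arctan2(d[1],d[0])+pi
print(d,yaw)
P=lambda q,z:[*q,z]
s=p-d*50; e=g-d*28
r.move_gripper(16); print(r.get_obs()["gripper_width"])
r.move_to(P(s,150),[pi,0,yaw]); r.servo_line(P(s,5),v=120)
print(r.get_obs()["ft_force"])
r.servo_line(P(p-d*31,5),v=60); r.servo_line(P(e,5),v=55)
o=r.get_obs();print(o["ee_pos"],o["ft_force"],o["time"])
r.servo_line(P(e-d*15,5),v=80); r.servo_line(P(e-d*15,160),v=200)
r.move_to([420,-50,300],[pi,0,0])
c=r.capture("top");crop(c,250,160,110,80,7,"t3");print(r.get_obs()["time"])
```

```text
[524.5 -38.6]
[-0.20385121 -0.97900188] 1.3655061941148556
15.489050896096005
[-0.14109196  0.07861521 -0.3108584 ]
[ 490.73146198 -200.73807983    5.00497591] [ 0.20488901  0.66158008 -0.4223345 ] 18.3083
20.6083
```

View pics/t3.png

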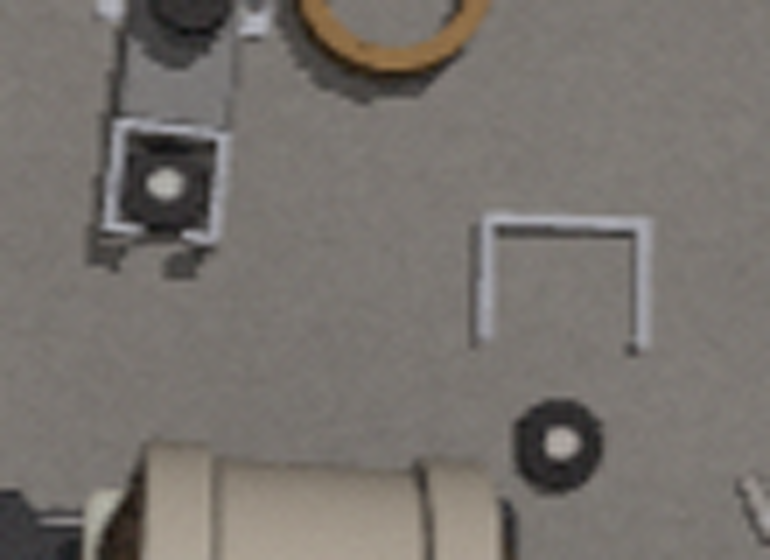

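The spacer now lies at crop pixel (560,443), just in front of the empty bay's mouth. I'll push it straight in.

Run:
```python
from h import *
from math import pi
c=r.capture("top")
p=at(c,(560+.5)/7-.5+250,(443+.5)/7-.5+160,12); print(p, p-[490.73,-200.74])
y=p[1]; off=np.linalg.norm(p-[490.73,-200.74]); print(off)
r.move_to([p[0]-50,y,150],[pi,0,0]); r.servo_line([p[0]-50,y,5],v=120)
r.servo_line([p[0]-off-3,y,5],v=60)
ye=-228.5
h=r.servo_line([555.5-off,ye,5],v=45,contact_N=12)
o=r.get_obs();print(h,o["ee_pos"],o["ft_force"],o["time"])
r.servo_line([500,ye,5],v=80); r.servo_line([480,ye,160],v=200)
r.move_to([420,-20,300],[pi,0,0])
c=r.capture("top");s=r.capture("side");print(r.get_obs()["time"])
crop(c,250,140,110,80,7,"t4"); crop(s,190,145,100,75,7,"s4")
```

```text
[ 483.4 -226.2] [ -7.33 -25.46]
26.49415973379793
False [ 528.81570475 -228.58635435    5.0057187 ] [ 0.34382984 -0.69514858  0.19640636] 25.25
27.8083
```

View pics/t4.png

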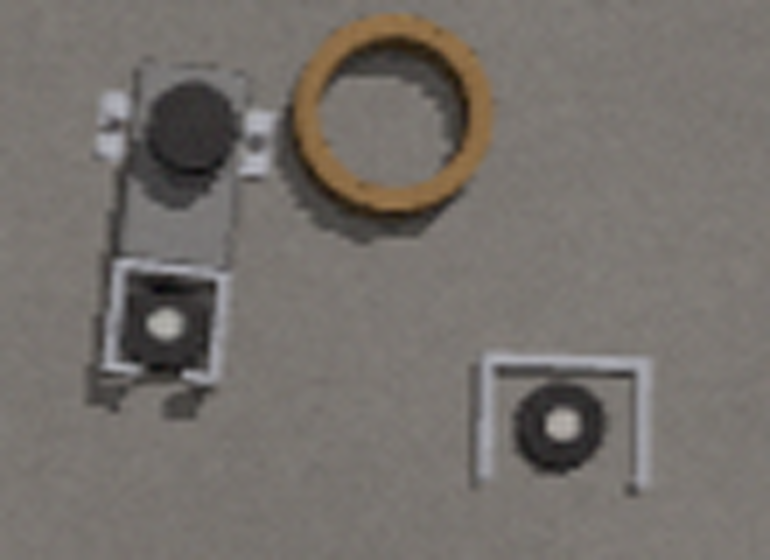

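View pics/s4.png

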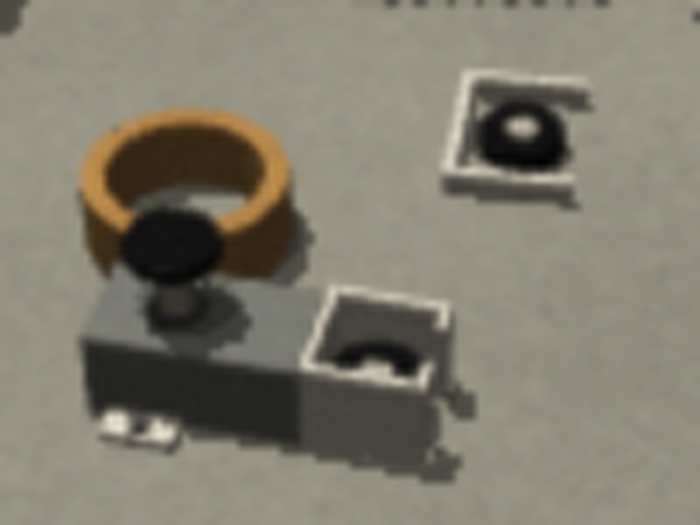

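Both views show the disc inside the bay, with its front edge about 6 mm behind the mouth. I'll do a quick numeric check and compare against the first picture, then hand in.

Run:
```python
from h import *
c=r.capture("top")
p=at(c,(561.5)/7-.5+250,(426.5)/7-.5+140,12); print("rel bay",p-[554.5,-228.3])
a=cv2.imread("pics/top0.png"); d=(cv2.absdiff(a,c["frame"][:,:,::-1].copy()).max(2)>45).astype(np.uint8)
d=cv2.morphologyEx(d,cv2.MORPH_OPEN,np.ones((2,2),np.uint8))
print([s.tolist() for s in cv2.connectedComponentsWithStats(d)[2][1:]])
r.hand_in()
```

```text
rel bay [-0.2  2. ]
[[325, 196, 12, 13, 108], [215, 231, 49, 126, 3131], [305, 232, 7, 32, 169], [296, 237, 11, 44, 351], [255, 239, 8, 10, 71], [265, 238, 29, 21, 492], [268, 262, 12, 6, 45], [275, 262, 22, 107, 1356], [273, 270, 2, 2, 4], [495, 303, 3, 5, 13], [499, 303, 13, 6, 30], [365, 308, 147, 76, 3970], [257, 347, 8, 11, 75], [269, 346, 3, 3, 7], [295, 346, 4, 3, 9], [217, 348, 29, 36, 434], [261, 365, 20, 19, 257], [293, 371, 3, 3, 8], [423, 372, 3, 3, 9], [290, 375, 15, 9, 102]]
the job is handed in; nothing more can be done
```

The job is done and handed in, at about 28 s of the 64 s allowed. I pressed the plunger once with the fingers shut. It stopped with the tip at a height of 54.5 mm and came back up. That pushed out one spacer. I pushed it sideways with the fingertips slightly open, then straight into the empty bay on the right.

**Spacer position:** the last picture puts its centre at about (-0.2, +2.0) mm in the bay's own frame, well inside the limits. Its front edge is about 6 mm behind the mouth.

**Feeder:** the plunger is up. Only the next spacer down shows in the magazine from above, in its place.

**Other objects:** I compared the final top view with the first one. Apart from the spacer in the bay, every change was in the lower part of the picture, where the arm and its shadow stood before and after.
- The full bay, red look-alike, cone, tape, jar, carton, flask and spanner showed no change.
- The arm hid the screwdriver in that last view, so I could not confirm it. The fingers never came down near it.

No check failed or disagreed with another.

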